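Seat the mixing cup on the bench mixer

ROBOT

A 6-joint arm with a two-finger parallel gripper is mounted at the origin on the work surface. World frame = base frame: x ahead of the robot, y to its left, z up, the work surface at z = 0. Lengths are in m, angles in degrees, forces in N, time in s.
With the tool pointing down it reaches from about 0.425 to 0.95 m from the base axis. Payload 3.5 kg.
Tool frame: the origin (TCP) lies between the finger pads; the fingertips stand r.tip_reach ahead of it and the grasp point (between the pads) lies 8 mm behind it (r.tip_reach is the distance from the TCP to the fingertips, in m); z points along the fingers, y is the line along which they close (so a half turn about z gives the same grasp; the last joint's range is limited). The gripper opens to 85 mm and grips with 20 to 120 N. Pads are 22 mm wide; open, the fingers measure 114 mm over their backs; the gripper's body (76 mm by 85 mm) begins 54 mm behind the grasp point. The pads swing forward as they close: fully open they stand 13 mm farther back than shut.
Start: joints at [-75.516, 16.404, 90.338, -0, 73.258, -8.594], TCP at [0.265, -0.621, 0.242] pointing down, gripper open.
Joint ranges: [-158.93, 158.93], [-51.34, 127.21], [12.03, 142.37], [-87.48, 267.48], [13.55, 161.25], [-162.69, 162.69]. Speed limits (degrees/s): [159.86, 159.86, 180, 180, 180, 180].

INTERFACE

Orientations are given as [roll, pitch, yaw] about the fixed x, y, z axes, in that order (R = Rz(yaw) Ry(pitch) Rx(roll)).
In Python, from cell import r, viewer gives the robot as it stands. The module is installed in compiled form; this text tells all that it offers.
- The arm moves only by the tool step_arm, never from a script. Its argument "targets" is a list of rows, each a list of 4 numbers: the shift along the tool's x, y, z in mm, then the turn about the tool's z in rad. A call has exactly 10 rows; each row is the pose to reach, as a shift and turn from the pose commanded when the call began, along the tool's axes at that moment; what a row does not reach only later rows make up. A row lasts 1/8 s, in which the tool goes at most 62.5 mm and 10.7 degrees, less where a joint would pass 70% of its speed; a pose out of reach is approached as far as the arm can. A call with a gripper value outside its range is refused whole. "fingers" is the closure in counts, from 0 (fully open) to 255 (shut), set as the call begins (left out, the last holds). The fingers move at their own pace and stop on an object; the grip force is fixed at half the most. Time passes only in rows, so rows that repeat a pose let the fingers close, or fill a call up. It gives the time, the measured TCP pose, the force, the opening and the grip force at its end, in the units of the state.
- r.sense(): the state, without advancing time (a new reading comes with each control period).
- viewer.snapshot(name): name is "scene" or "top"; returns a dict with "image" (384x512x3 uint8, red, green, blue), "depth" (384x512 float32, m along the optical axis (not along the pixel's ray), 0 where there is no reading), "fov_y" (degrees; the focal length in pixels is half the picture's height over the tangent of half this angle, whatever the lens; pixels are square), "cx", "cy" (the principal point, pixels), "rvec" (rotation vector, rad) and "tvec" (3), from world to camera coordinates, as OpenCV has them. Camera axes: x right, y down, z forward; pixel columns grow to the right and rows downward; lengths in m; the calibration is good to about 2 mm. A picture is of the moment at which its call begins.
- r.finish_job(): hands the job in; it is judged then, once.
The state is a dict: "time_s": time; "q": joint angles; "joint_vel": joint speeds; "joint_efforts": joint torques, N m; "position": TCP position; "eef_rot": TCP orientation; "contact_force": force on the tool from outside, world axes, zero at the start; "torque": the same for the moment, N m; "grip_width": opening from 0.0 (shut) to 1.0 (fully open); "grip_force": force on a finger pad.
Only numpy, scipy, OpenCV 4.12 (cv2) and the standard library are available. Lean on these libraries where they do the work, as an engineer would, in place of code of your own. Each camera call takes 0.05 s, during which the arm holds its last target. There are 200 camera calls.

TASK

Pick the closed pink mixing cup off the bench by its black bar and lower it upright into the conical seat of the grey bench mixer. The hidden drive stops it a few millimetres short, so turn it with light downward pressure until its underside drops over the drive pins and the cup sits fully home in the cone; then let go. Never lean hard on the mixer or wrench the cup round against the pins, and leave the bowl, the tooth model and the bur block alone.

Things in the scene. Friction and masses are not known exactly. Their poses are not given: they have to be found in the camera images.
- cup: closed pink mixing cup, 98 mm high, about 0.3 kg, upright. Origin: centre of its underside, z up. Smooth slippery tapered foot, radius 21 mm at the bottom to 33 mm at height 30 mm (22 degree slope); body radius 36 mm up to height 60; steel lid radius 37, height 60 to 68; on it a black bar grip, 60 mm long along the cup's x, 14 mm thick along y, height 68 to 98
- cup_grip (a point): centre of the cup's bar grip, 85 mm above the cup's underside; axes as the cup's
- cup_cross (a point): centre of the cup's underside (same point as its origin). The underside is hollow (37 mm across, 10 mm deep) and spanned by a flush cross of 6 mm bars along the cup's x and y; the mixer's four drive pins must enter the four quarters between the bars, with about 6 degrees of play to either side
- mixer: grey round bench mixer, fixed, 128 mm across and 54 mm high, with a low white control panel (38 mm high) on its own -x side reaching 95 mm from the axis. Origin: centre of its underside, z up. In its top is a smooth white conical seat that matches the cup's foot, radius 31 mm at the rim (height 54 mm)
- mixer_seat (a point): point on the axis of the conical seat, 30 mm above the bench, where the cup's origin lies when the cup is fully home; axes as the mixer's. The seat insert with its drive is sprung: it yields downward only above about 5 N, then 8 N per mm, 6 mm at most, and comes back
- mixer_pins (a point): point on the seat's axis, 33.5 mm above the bench, level with the tops of the four round, flat-topped brass pins (8.4 mm thick, on a radius of 12 mm, 90 degrees apart) of the stiff drive in the bottom of the seat; the cup does not turn it. Its angle differs every time and is not reported: with pins under the cross the cup stands 3.5 mm too high; at some angle within any quarter turn it drops home
- bowl: pale pink open mixing bowl, 110 mm across, 50 mm high, empty, loose; bystander. Origin: centre of its underside
- model: white plaster tooth model, round base 68 mm across, 27 mm high, loose; bystander. Origin: centre of its underside
- burs: white block 50 x 85 x 22 mm with rows of thin upright burs, up to 60 mm high, loose; bystander. Origin: centre of its underside
Mind the look-alikes: they are no part of the job. Leave any green or orange look-alike of the cup alone.

How it is judged:
By the outcome, as a careful person would: the job done as asked, in the order asked, and still so for the second after the job is handed in, with the robot touching nothing.
It also fails if it takes over 48 s, if anything falls off the work surface, if the arm or the gripper's body presses on something with over 40 N, if the wrist force passes 120 N, or if a joint passes its speed limit or range.

## Working session

There is one attempt and no reset: what is moved stays moved. The work goes in short steps, Python scripts to look and compute and a tool call to move; the robot and the scene stay as the last step left them, time stands still between calls to the robot, and variables do not carry over. Pictures are saved under pics/ and viewed, at most 10 in all, crops included, and the job is handed in when it is done.

Besides the shell and the picture viewer there is one more tool, called after ">>>" as a command line: name --pt "numbers of a row" for each row, then --argument value for the rest. step_arm: Moves the arm, as the interface text tells. Its arguments: {"type":"object","properties":{"targets":{"type":"array","items":{"type":"array","items":{"type":"number"}}},"fingers":{"type":"number"}},"required":["targets"]}

```bash
mkdir -p pics; python3 - <<'E'
from cell import r, viewer
import cv2,numpy as np
for n in("scene","top"):
    s=viewer.snapshot(n); np.savez(f"pics/{n}0.npz",**s)
    cv2.imwrite(f"pics/{n}0.png",cv2.cvtColor(s["image"],cv2.COLOR_RGB2BGR))
    R=cv2.Rodrigues(np.array(s["rvec"],float))[0];print(n,s["fov_y"],s["cx"],s["cy"],-R.T@s["tvec"],(s["depth"]>0).mean())
st=r.sense();print(st,r.tip_reach)
a=cv2.imread("pics/scene0.png");b=cv2.imread("pics/top0.png")
cv2.imwrite("pics/s.png",cv2.resize(a,(800,600)));cv2.imwrite("pics/t.png",cv2.resize(b,(800,600)))
E
```

```text
scene 52.48239194754028 253.07886254798214 191.93082019260694 [1.10102696 0.05375505 0.92833587] 0.9959360758463541
top 48.83537018027187 254.66144546089103 190.20782295708497 [ 0.44814504 -0.09319675  1.07747715] 0.996063232421875
{'time_s': 0.1, 'q': array([-7.55169674e+01,  1.64524994e+01,  9.04157551e+01, -2.32195028e-04,
        7.32591102e+01, -8.59257082e+00]), 'joint_vel': array([ 4.97563519e-02, -1.31527098e-01, -3.16227657e-01, -1.68236653e-04,
       -4.91191595e-03, -9.41013542e-02]), 'joint_efforts': array([ 1.18051794e-03, -4.07292116e+01, -2.93698096e+01, -1.14632157e-04,
        3.38980928e-03,  3.69627358e-06]), 'position': array([ 0.2644617 , -0.62040246,  0.24102474]), 'eef_rot': array([-1.79874032e+02, -1.88094582e-02,  2.30756498e+01]), 'contact_force': array([ 0.12486075,  0.12661393, -0.30454721]), 'torque': array([0.03109803, 0.01767267, 0.00447888]), 'grip_force': 0.0, 'grip_width': 0.9987952676888759} 0.011
```

View pics/s.png

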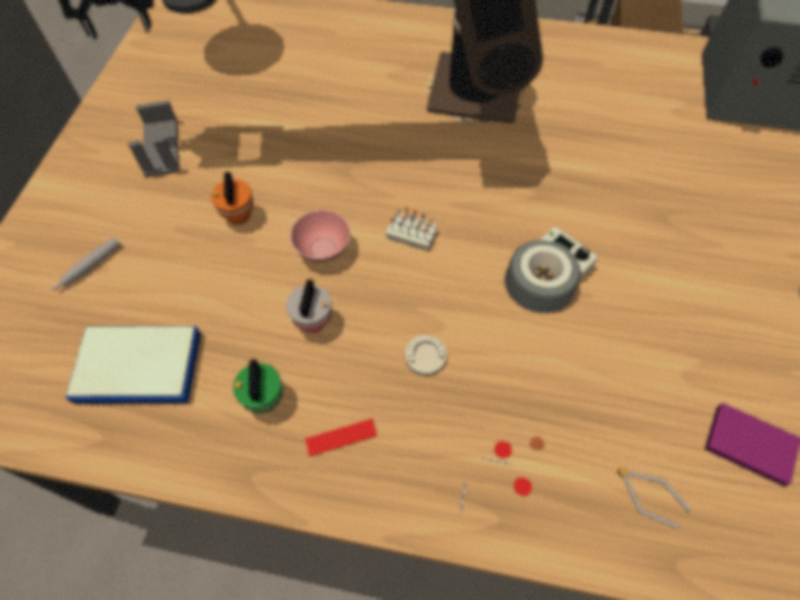

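View pics/t.png

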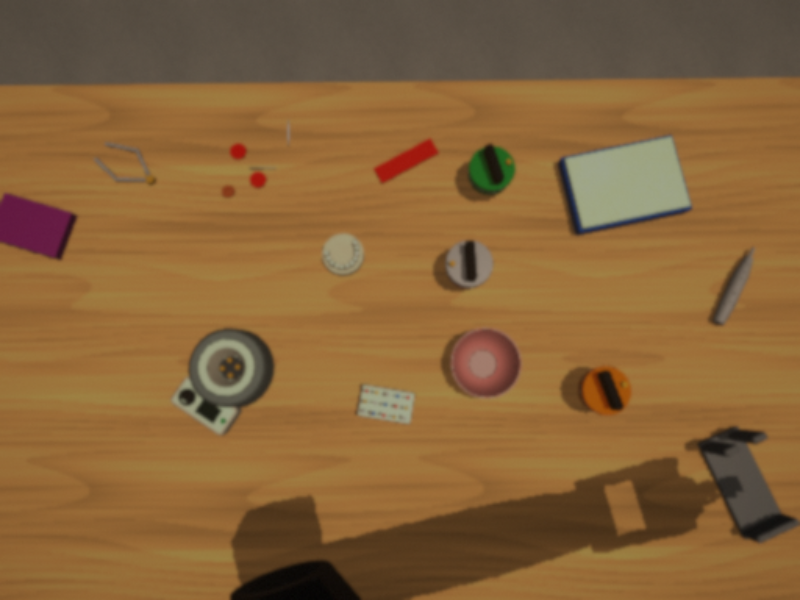

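The cup (silver lid, black bar) is at about (470,263) in the top view and (310,305) in the scene view. The mixer seat is at (231,367) in the top view, with the brass pins visible in it. The bowl is at (485,362), the model at (343,255) and the burs at (386,404).

```bash
cat > h.py <<'E'
import numpy as np,cv2
def load(n): return dict(np.load(f"pics/{n}.npz"))
def cam(s):
    R=cv2.Rodrigues(s["rvec"].astype(float))[0];f=192/np.tan(np.radians(float(s["fov_y"])/2));return R,s["tvec"].astype(float),f
def rays(s,uv):
    R,t,f=cam(s);uv=np.asarray(uv,float).reshape(-1,2)
    d=np.c_[(uv[:,0]-s["cx"])/f,(uv[:,1]-s["cy"])/f,np.ones(len(uv))]@R
    return -R.T@t,d
def plane(s,uv,z):
    c,d=rays(s,uv);return c+d*((z-c[2])/d[:,2])[:,None]
def cloud(s):
    v,u=np.mgrid[:384,:512];c,d=rays(s,np.c_[u.ravel(),v.ravel()])
    return (c+d*s["depth"].ravel()[:,None]).reshape(384,512,3)
E
python3 - <<'E'
from h import *
for n,cu,mx in(("top0",(301,168),(148,235)),("scene0",(198,193),(348,175))):
    s=load(n);P=cloud(s);im=s["image"].astype(int);v,u=np.mgrid[:384,:512]
    near=np.hypot(u-cu[0],v-cu[1])<22
    m=near&(im.max(2)<60)&(P[...,2]>.075)
    m2=near&(P[...,2]>.09)
    for k,(q) in {"dark":plane(s,np.c_[u[m],v[m]],.098),"z":P[m2]}.items():
        c,(w,h),a=cv2.minAreaRect(q[:,:2].astype(np.float32)*1000)
        w_,V=np.linalg.eigh(np.cov(q[:,:2].T));print(n,"bar",k,len(q),c,w,h,q.mean(0),np.degrees(np.arctan2(V[1,1],V[0,1]))%180)
    lid=near&(P[...,2]>.058)&(P[...,2]<.078);q=P[lid];c,rad=cv2.minEnclosingCircle(q[:,:2].astype(np.float32)*1000);print(" lid",c,rad,np.median(q[:,2]))
    nm=np.hypot(u-mx[0],v-mx[1])<50
    m=nm&(P[...,2]>.047)&(P[...,2]<.062);q=P[m];c,rad=cv2.minEnclosingCircle(q[:,:2].astype(np.float32)*1000);print(" mixer enc",c,rad,np.median(q[:,2]))
    # seat hole rim: edge of cone pixels below z .05
    m=np.hypot(*(P[...,:2]-np.array(c)/1000).transpose(2,0,1))<.04
    h=m&(P[...,2]<.050);q=plane(s,np.c_[u[h],v[h]],.054);(e)=cv2.minEnclosingCircle(q[:,:2].astype(np.float32)*1000);print(" hole",e)
    m=nm&(im.min(2)>110)&(im.max(2)-im.min(2)<60)&(P[...,2]>.03)&(P[...,2]<.043);q=P[m]; q=q[np.hypot(*(q[:,:2]-np.array(c)/1000).T)>.066];print(" panel dir",len(q),np.degrees(np.arctan2(*(q[:,:2].mean(0)-np.array(c)/1000)[::-1])))
    hole=m=np.hypot(*(P[...,:2]-np.array(c)/1000).transpose(2,0,1))<.022
    x,y=mx;cr=s["image"][y-40:y+40,x-40:x+40,::-1];cv2.imwrite(f"pics/{n}m.png",cv2.resize(cr,(400,400),interpolation=cv2.INTER_CUBIC))
cv2.imwrite("pics/m.png",np.hstack([cv2.imread("pics/top0m.png"),cv2.imread("pics/scene0m.png")]))
E
```

```text
top0 bar dark 142 (637.047119140625, -194.92164611816406) 14.130301475524902 57.49036407470703 [ 0.63747798 -0.19545141  0.098     ] 1.480057725093701
top0 bar z 159 (552.7138061523438, -159.00424194335938) 34.44613265991211 244.6925811767578 [ 0.62886447 -0.19197238  0.14753464] 154.1721591481478
 lid (639.282958984375, -197.31405639648438) 36.99528503417969 0.06923994388640087
 mixer enc (471.8226013183594, 189.19081115722656) 74.76055145263672 0.05322840055468858
 hole ((471.0998840332031, 185.18080139160156), 39.459659576416016)
 panel dir 129 157.28523337202586
scene0 bar dark 117 (651.7197875976562, -191.57843017578125) 62.94987487792969 14.80311393737793 [ 0.65263376 -0.1914927   0.098     ] 7.118427239119654
scene0 bar z 124 (862.3982543945312, -84.30656433105469) 550.4583129882812 31.847440719604492 [ 0.66209712 -0.18506981  0.12977284] 27.989034448457573
 lid (642.2172241210938, -197.56748962402344) 38.06348419189453 0.06734398470341707
 mixer enc (479.2179260253906, 192.58779907226562) 72.66919708251953 0.05115459784401866
 hole ((483.01190185546875, 191.02972412109375), 40.20762634277344)
 panel dir 134 157.99796259170023
```

View pics/m.png

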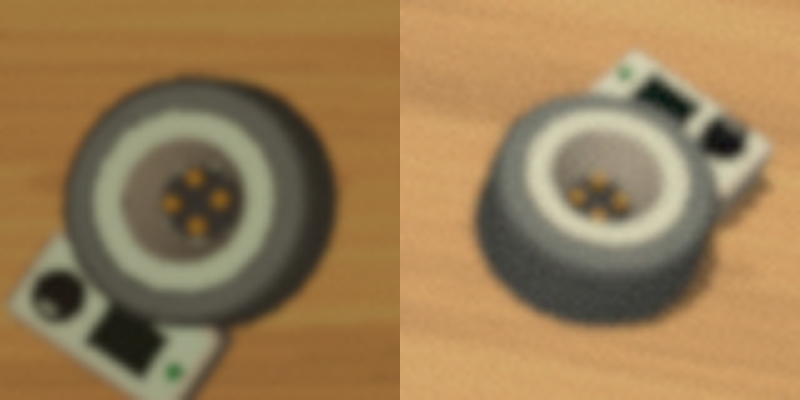

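The crop shows the white rim and four orange pins: in the top view, left half, at about (195,178), (221,200), (197,226) and (172,203). I'll measure the rim and pins.

```bash
cat > m.py <<'E'
from h import *
def circ(q):
    A=np.c_[2*q[:,:2],np.ones(len(q))];x=np.linalg.lstsq(A,(q[:,:2]**2).sum(1),rcond=None)[0];return x[:2]*1000,1000*np.sqrt(x[2]+x[0]**2+x[1]**2)
if __name__=="__main__":
  for n,cu,mx in(("top0",(301,168),(147,234)),("scene0",(198,193),(348,173))):
    s=load(n);P=cloud(s);im=s["image"].astype(int);v,u=np.mgrid[:384,:512]
    hsv=cv2.cvtColor(s["image"],cv2.COLOR_RGB2HSV).astype(int)
    # mixer white ring
    m=((np.hypot(u-mx[0],v-mx[1])<24)&(im.min(2)>125)&(P[...,2]>.045)).astype(np.uint8)
    cs,_=cv2.findContours(m,cv2.RETR_EXTERNAL,cv2.CHAIN_APPROX_NONE);c=max(cs,key=len)[:,0]
    print(n,"ring outer",circ(plane(s,c,.054)))
    pm=(np.hypot(u-mx[0],v-mx[1])<15)&(hsv[...,1]>130)&(im[...,0]>110)
    k,lab,st,ce=cv2.connectedComponentsWithStats(pm.astype(np.uint8),connectivity=4)
    w=np.array([[np.average(u[lab==i],weights=hsv[...,1][lab==i]),np.average(v[lab==i],weights=hsv[...,1][lab==i])] for i in range(1,k) if st[i,4]>3])
    q=plane(s,w,.0335)*1000;c0=q[:,:2].mean(0);d=q[:,:2]-c0;print(" pins",st[1:,4],q[:,:2].round(1).tolist(),c0,np.hypot(*d.T),(np.degrees(np.arctan2(d[:,1],d[:,0]))%90))
    # lid
    m=((np.hypot(u-cu[0],v-cu[1])<24)&(P[...,2]>.056)&(P[...,2]<.078)&(hsv[...,1]<60)).astype(np.uint8)
    cs,_=cv2.findContours(m,cv2.RETR_EXTERNAL,cv2.CHAIN_APPROX_NONE)
    h=cv2.convexHull(np.vstack(cs))[:,0];print(" lid",circ(plane(s,h,.068)))
    # bar top face: dark & z near .098
    m=(np.hypot(u-cu[0],v-cu[1])<22)&(im.max(2)<75)&(abs(P[...,2]-.098)<.006);q=P[m];w_,V=np.linalg.eigh(np.cov(q[:,:2].T))
    print(" bartop",len(q),q.mean(0),np.ptp(q,0),np.degrees(np.arctan2(V[1,1],V[0,1])))
E
python3 m.py
```

```text
top0 ring outer (array([483.1305601 , 179.87604897]), np.float64(39.043282000725824))
 pins [4 4 4 5] [[495.3, 180.7], [484.2, 167.5], [482.0, 192.0], [470.9, 178.2]] [483.12207439 179.59989836] [12.2517393  12.17745526 12.46728222 12.26246249] [5.04706712 5.16796411 5.13161734 6.4014593 ]
 lid (array([ 638.98313618, -197.39795026]), np.float64(33.77740457736983))
 bartop 135 [ 0.63823111 -0.1968805   0.09859455] [0.05501944 0.01348911 0.00881444] -177.4489332813392
scene0 ring outer (array([485.37288319, 179.17066563]), np.float64(43.868458629200454))
 pins [1 5 4] [[488.7, 167.5], [489.1, 190.5]] [488.90173843 178.98187149] [11.51990049 11.51990049] [88.97079027 88.97079027]
 lid (array([ 646.2439564 , -195.22751464]), np.float64(35.45856323804448))
 bartop 89 [ 0.64675188 -0.19440914  0.09646667] [0.05272234 0.0133058  0.01070575] -177.00105097846603
```

>>> step_arm --pt "31 -15 4 0.02" --pt "82 -39 10 0.06" --pt "137 -65 16 0.1" --pt "192 -92 22 0.14" --pt "248 -118 29 0.18" --pt "303 -145 36 0.22" --pt "358 -171 42 0.26" --pt "414 -198 49 0.3" --pt "465 -222 55 0.33" --pt "510 -243.5 60 0.36" --fingers 0

```text
time_s: 1.35
position: [0.6392, -0.195, 0.1814]
eef_rot: [-180.0, 0.1, 2.4]
contact_force: [0.4, -1.2, 0.0]
grip_width: 1.0
grip_force: 0.0
```

```bash
cat > go.py <<'E'
import sys
from cell import r
import numpy as np
st=r.sense();x,y,z,w=map(float,sys.argv[1:5]);p=st["position"]*1000;e=st["eef_rot"];a=np.radians(e[2])
dx,dy=x-p[0],y-p[1];print("pos",p.round(1),e.round(2),"F",st["contact_force"].round(1),"M",st["torque"].round(2),"g",st["grip_width"],st["grip_force"],"t",st["time_s"],"q6",st["q"][5].round(1))
print("move",[round(float(k),2) for k in(np.cos(a)*dx+np.sin(a)*dy,np.sin(a)*dx-np.cos(a)*dy,p[2]-z)],"turn",-np.radians((w-e[2]+180)%360-180).round(4))
E
python3 go.py 638.6 -197.1 82 2.5
```

```text
pos [ 639.2 -195.   181.4] [-1.7997e+02  6.0000e-02  2.4400e+00] F [ 0.4 -1.2  0. ] M [-0.04  0.01 -0.02] g 1.0003555206053167 0.0 t 1.35 q6 61.9
move [-0.67, 2.12, 99.42] turn -0.001
```

>>> step_arm --pt "-0.3 1 10 0" --pt "-0.7 2 28 0" --pt "-0.7 2 45 0" --pt "-0.7 2 60 0" --pt "-0.7 2 73 0" --pt "-0.7 2 84 0" --pt "-0.7 2 92 0" --pt "-0.7 2 97 0" --pt "-0.7 2 99 0" --pt "-0.7 2 99 0"

```text
time_s: 2.6
position: [0.6379, -0.1991, 0.0836]
eef_rot: [180.0, -0.0, 2.5]
contact_force: [0.0, -0.1, 0.8]
grip_width: 0.998
grip_force: 0.0
```

>>> step_arm --pt "0 0 0 0" --pt "0 0 0 0" --pt "0 0 0 0" --pt "0 0 0 0" --pt "0 0 0 0" --pt "0 0 0 0" --pt "0 0 0 0" --pt "0 0 0 0" --pt "0 0 0 0" --pt "0 0 0 0" --fingers 255

```text
time_s: 3.85
position: [0.6377, -0.199, 0.0833]
eef_rot: [-180.0, -0.0, 2.4]
contact_force: [-0.6, 2.2, 0.7]
grip_width: 0.153
grip_force: 61.6
```

```bash
python3 go.py 638.6 -197.1 200 2.5
```

```text
pos [ 637.7 -199.    83.3] [-179.99   -0.      2.45] F [-0.6  2.2  0.7] M [ 0.24 -0.01  0.01] g 0.15309651858579373 61.63185238838196 t 3.85 q6 61.5
move [0.93, -1.84, -116.66] turn -0.0009
```

>>> step_arm --pt "0 0 -4 0" --pt "0 0 -12 0" --pt "0 0 -24 0" --pt "0 0 -38 0" --pt "0 0 -54 0" --pt "0 0 -70 0" --pt "0 0 -85 0" --pt "0 0 -95 0" --pt "0 0 -100 0" --pt "0 0 -100 0"

```text
time_s: 5.1
position: [0.6378, -0.1991, 0.1835]
eef_rot: [180.0, -0.0, 2.5]
contact_force: [-0.4, -0.5, -4.1]
grip_width: 0.149
grip_force: 61.2
```

```bash
python3 go.py 483.1 179.7 183 36
```

```text
pos [ 637.8 -199.1  183.5] [ 1.80e+02 -1.00e-02  2.45e+00] F [-0.4 -0.5 -4.1] M [ 0.02  0.01 -0.02] g 0.14896115844583277 61.24449849128723 t 5.1 q6 61.5
move [-138.32, -385.03, 0.48] turn -0.5855
```

>>> step_arm --pt "-4 -12 0 -0.02" --pt "-14 -39 0 -0.06" --pt "-30 -85 0 -0.13" --pt "-50 -139 0 -0.21" --pt "-69 -193 0 -0.29" --pt "-89 -246 0 -0.37" --pt "-108 -300 0 -0.46" --pt "-124 -347 0 -0.53" --pt "-134 -373 0 -0.57" --pt "-138.3 -385 0 -0.585"

```text
time_s: 6.35
position: [0.4814, 0.1812, 0.1828]
eef_rot: [-180.0, 0.1, 36.2]
contact_force: [1.0, -0.7, -3.4]
grip_width: 0.151
grip_force: 61.1
```

```bash
python3 - <<'E'
from cell import r, viewer
import cv2,numpy as np
o=[]
for n,(x,y) in(("scene",(348,150)),("top",(147,225))):
    s=viewer.snapshot(n); np.savez(f"pics/{n}1.npz",**s)
    o.append(cv2.resize(s["image"][max(0,y-75):y+75,x-75 if x>75 else 0:x+75,::-1],(400,400)))
cv2.imwrite("pics/over.png",np.hstack(o))
E
python3 go.py 483.1 179.7 183 36
```

```text
pos [482.2 180.5 183. ] [-1.7998e+02  4.0000e-02  3.6080e+01] F [ 0.2 -0.1 -3.7] M [-0.04 -0.    0.02] g 0.1535660861012108 61.23040795326233 t 6.45 q6 63.1
move [0.24, 1.13, -0.05] turn 0.0014
```

View pics/over.png

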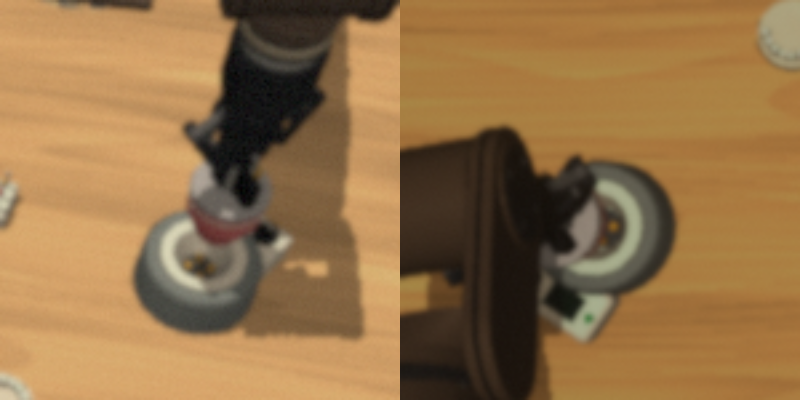

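>>> step_arm --pt "-0.3 0.6 6 0" --pt "-0.6 1.2 16 0" --pt "-0.6 1.2 26 0" --pt "-0.6 1.2 36 0" --pt "-0.6 1.2 44 0" --pt "-0.6 1.2 50 0" --pt "-0.6 1.2 54 0" --pt "-0.6 1.2 57 0" --pt "-0.6 1.2 59 0" --pt "-0.6 1.2 60 0"

```text
time_s: 7.7
position: [0.4834, 0.1784, 0.1234]
eef_rot: [180.0, -0.0, 36.0]
contact_force: [0.2, -0.3, -3.0]
grip_width: 0.15
grip_force: 61.2
```

```bash
python3 go.py 482.4 179.2 117 36
```

```text
pos [483.4 178.4 123.4] [ 1.7999e+02 -1.0000e-02  3.5970e+01] F [ 0.2 -0.3 -3. ] M [ 0.05  0.02 -0.01] g 0.14991357449876003 61.23620867729187 t 7.7 q6 63.0
move [-0.33, -1.25, 6.41] turn -0.0004
```

>>> step_arm --pt "-0.2 -0.6 0.5 0" --pt "-0.3 -1.2 1.2 0" --pt "-0.3 -1.2 2 0" --pt "-0.3 -1.2 2.8 0" --pt "-0.3 -1.2 3.5 0" --pt "-0.3 -1.2 4.2 0" --pt "-0.3 -1.2 4.8 0" --pt "-0.3 -1.2 5.3 0" --pt "-0.3 -1.2 5.5 0" --pt "-0.3 -1.2 5.5 0"

```text
time_s: 8.95
position: [0.4824, 0.1791, 0.1178]
eef_rot: [180.0, -0.0, 36.0]
contact_force: [0.1, -0.0, -2.6]
grip_width: 0.155
grip_force: 61.2
```

```bash
python3 go.py 482.4 179.2 117 36
```

```text
pos [482.4 179.1 117.8] [180.    -0.    35.97] F [ 0.1 -0.  -2.6] M [-0.07 -0.05  0.03] g 0.15530029040589474 61.23642325401306 t 8.95 q6 63.1
move [0.05, -0.03, 0.84] turn -0.0006
```

>>> step_arm --pt "0 0 0.3 0" --pt "0 0 0.6 0" --pt "0 0 0.8 0" --pt "0 0 1 0" --pt "0 0 1.1 0" --pt "0 0 1.2 0" --pt "0 0 1.3 0" --pt "0 0 1.4 0" --pt "0 0 1.5 0" --pt "0 0 1.5 0"

```text
time_s: 10.2
position: [0.4824, 0.1791, 0.1165]
eef_rot: [180.0, 0.0, 36.0]
contact_force: [-0.8, -0.2, -1.2]
grip_width: 0.15
grip_force: 61.3
```

```bash
python3 go.py 482.4 179.2 117 36
```

```text
pos [482.4 179.1 116.5] [180.     0.    35.97] F [-0.8 -0.2 -1.2] M [-0.1   0.12 -0.02] g 0.14956822826033192 61.28440618515015 t 10.2 q6 63.1
move [0.04, -0.04, -0.53] turn -0.0005
```

>>> step_arm --pt "0 0 0.1 0" --pt "0 0 0.2 0" --pt "0 0 0.3 0" --pt "0 0 0.4 0" --pt "0 0 0.5 0" --pt "0 0 0.5 0" --pt "0 0 0.5 0" --pt "0 0 0.5 0" --pt "0 0 0.5 0" --pt "0 0 0.5 0"

```text
time_s: 11.45
position: [0.4825, 0.1791, 0.116]
eef_rot: [180.0, -0.0, 36.0]
contact_force: [-2.6, -1.5, 4.2]
grip_width: 0.149
grip_force: 62.1
```

```bash
python3 go.py 482.4 179.2 117 36
```

```text
pos [482.5 179.1 116. ] [ 1.7999e+02 -1.0000e-02  3.5970e+01] F [-2.6 -1.5  4.2] M [-0.26  0.53 -0.01] g 0.14892716489917926 62.12227463722229 t 11.45 q6 63.1
move [-0.01, -0.09, -1.02] turn -0.0005
```

>>> step_arm --pt "-0.2 0 0 0" --pt "-0.4 0 0 0" --pt "-0.6 0 0 0" --pt "-0.8 0 0 0" --pt "-1 0 0 0" --pt "-1 0 0 0" --pt "-1 0 0 0" --pt "-1 0 0 0" --pt "-1 0 0 0" --pt "-1 0 0 0"

```text
time_s: 12.7
position: [0.4817, 0.1786, 0.1159]
eef_rot: [180.0, -0.0, 36.0]
contact_force: [1.3, 1.0, 3.1]
grip_width: 0.153
grip_force: 62.0
```

```bash
python3 go.py 482.4 179.2 117 36
```

```text
pos [481.7 178.6 115.9] [ 1.7998e+02 -3.0000e-02  3.5970e+01] F [1.3 1.  3.1] M [ 0.23 -0.28  0.01] g 0.15342726110537983 61.9805109500885 t 12.7 q6 63.0
move [0.91, -0.12, -1.06] turn -0.0005
```

>>> step_arm --pt "0.3 0 0 -0.03" --pt "0.3 0 0 -0.06" --pt "0.3 0 0 -0.09" --pt "0.3 0 0 -0.12" --pt "0.3 0 0 -0.15" --pt "0.3 0 0 -0.18" --pt "0.3 0 0 -0.21" --pt "0.3 0 0 -0.235" --pt "0.3 0 0 -0.25" --pt "0.3 0 0 -0.25"

```text
time_s: 13.95
position: [0.4816, 0.1788, 0.1158]
eef_rot: [-180.0, 0.0, 50.3]
contact_force: [0.5, -1.6, -1.9]
grip_width: 0.153
grip_force: 61.1
```

```bash
python3 go.py 482.4 179.2 112.5 50.4
```

```text
pos [481.6 178.8 115.8] [-1.7998e+02  2.0000e-02  5.0300e+01] F [ 0.5 -1.6 -1.9] M [-0.16 -0.08 -0.01] g 0.15278213323546147 61.143940687179565 t 13.95 q6 48.7
move [0.84, 0.32, 3.28] turn -0.0017
```

Contact force dropped, so the pins are clear of the cross. Lowering gently.

>>> step_arm --pt "0 0 0.3 0" --pt "0 0 0.6 0" --pt "0 0 0.9 0" --pt "0 0 1.2 0" --pt "0 0 1.5 0" --pt "0 0 1.8 0" --pt "0 0 2 0" --pt "0 0 2.2 0" --pt "0 0 2.3 0" --pt "0 0 2.3 0"

```text
time_s: 15.2
position: [0.482, 0.1784, 0.1138]
eef_rot: [179.9, 0.0, 50.3]
contact_force: [0.1, -4.3, 0.6]
grip_width: 0.152
grip_force: 61.7
```

```bash
python3 go.py 482.4 179.2 112.5 50.4
```

```text
pos [482.  178.4 113.8] [1.7995e+02 2.0000e-02 5.0310e+01] F [ 0.1 -4.3  0.6] M [-1.12 -0.02  0.01] g 0.15206452700826673 61.65624439716339 t 15.2 q6 48.7
move [0.87, -0.24, 1.27] turn -0.0016
```

>>> step_arm --pt "-0.2 0.2 0 0" --pt "-0.4 0.4 0 0" --pt "-0.5 0.5 0 0" --pt "-0.5 0.5 0.2 0" --pt "-0.5 0.5 0.4 0" --pt "-0.5 0.5 0.6 0" --pt "-0.5 0.5 0.7 0" --pt "-0.5 0.5 0.8 0" --pt "-0.5 0.5 0.8 0" --pt "-0.5 0.5 0.8 0"

```text
time_s: 16.45
position: [0.482, 0.178, 0.113]
eef_rot: [180.0, -0.0, 50.3]
contact_force: [0.1, -4.7, 4.7]
grip_width: 0.148
grip_force: 62.0
```

```bash
python3 go.py 482.4 179.2 112.5 50.4
```

```text
pos [482. 178. 113.] [ 1.7998e+02 -1.0000e-02  5.0300e+01] F [ 0.1 -4.7  4.7] M [-1.   -0.06 -0.04] g 0.14844900581642692 62.047916650772095 t 16.45 q6 48.7
move [1.18, -0.49, 0.48] turn -0.0018
```

>>> step_arm --pt "-0.1 0.1 0 0" --pt "-0.3 0.2 0 0" --pt "-0.4 0.4 0 0" --pt "-0.5 0.4 0 0" --pt "-0.5 0.4 0.1 0" --pt "-0.5 0.4 0.2 0" --pt "-0.5 0.4 0.3 0" --pt "-0.5 0.4 0.4 0" --pt "-0.5 0.4 0.4 0" --pt "-0.5 0.4 0.4 0"

```text
time_s: 17.7
position: [0.482, 0.1777, 0.1127]
eef_rot: [-180.0, -0.0, 50.3]
contact_force: [-0.2, -1.2, 4.6]
grip_width: 0.155
grip_force: 62.3
```

```bash
python3 go.py 482.4 179.2 112.5 50.4
```

```text
pos [482.  177.7 112.7] [-1.7998e+02 -5.0000e-02  5.0280e+01] F [-0.2 -1.2  4.6] M [-0.15  0.1  -0.04] g 0.15462236699442322 62.28903651237488 t 17.7 q6 48.6
move [1.38, -0.61, 0.15] turn -0.0022
```

>>> step_arm --pt "0 0 0 0" --pt "0 0 0 0" --pt "0 0 0 0" --pt "0 0 0 0" --pt "0 0 0 0" --pt "0 0 0 0" --pt "0 0 0 0" --pt "0 0 0 0" --pt "0 0 0 0" --pt "0 0 0 0" --fingers 0

```text
time_s: 18.95
position: [0.4818, 0.1774, 0.1123]
eef_rot: [-180.0, 0.0, 50.3]
contact_force: [-0.4, 1.0, 0.4]
grip_width: 1.002
grip_force: 0.0
```

>>> step_arm --pt "0 0 -3 0" --pt "0 0 -10 0" --pt "0 0 -22 0" --pt "0 0 -38 0" --pt "0 0 -56 0" --pt "0 0 -76 0" --pt "0 0 -96 0" --pt "0 0 -112 0" --pt "0 0 -120 0" --pt "0 0 -120 0"

```text
time_s: 20.2
position: [0.4821, 0.1774, 0.233]
eef_rot: [180.0, -0.1, 50.3]
contact_force: [0.4, -1.0, -0.8]
grip_width: 1.0
grip_force: 0.0
```

```bash
python3 - <<'E'
from cell import r, viewer
import cv2,numpy as np
from h import *
o=[]
for n,(x,y) in(("scene",(348,150)),("top",(147,225))):
    s=viewer.snapshot(n);P=cloud(s)
    v,u=np.mgrid[:384,:512]
    d=np.hypot(P[...,0]-.482,P[...,1]-.178)
    for a,b in((.086,.115),(.118,.137)):
        m=(d<.034)&(P[...,2]>a)&(P[...,2]<b);print(n,m.sum(),np.median(P[m],0) if m.any() else "")
    o.append(cv2.resize(s["image"][y-75:y+75,x-75:x+75,::-1],(400,400)))
cv2.imwrite("pics/end.png",np.hstack(o))
E
python3 go.py 482.4 179.2 112.5 50.4
```

```text
scene 308 [0.49305488 0.17253453 0.09749944]
scene 136 [0.48689136 0.17976964 0.12513049]
top 512 [0.48121031 0.17541777 0.09938875]
top 174 [0.48231729 0.17604606 0.12846052]
pos [481.4 177.3 231.6] [-1.7995e+02  6.0000e-02  5.0290e+01] F [-1.  -0.1 -0.5] M [0.02 0.05 0.02] g 1.0026442431660663 0.0 t 20.3 q6 48.6
move [2.08, -0.48, 119.11] turn -0.002
```

View pics/end.png

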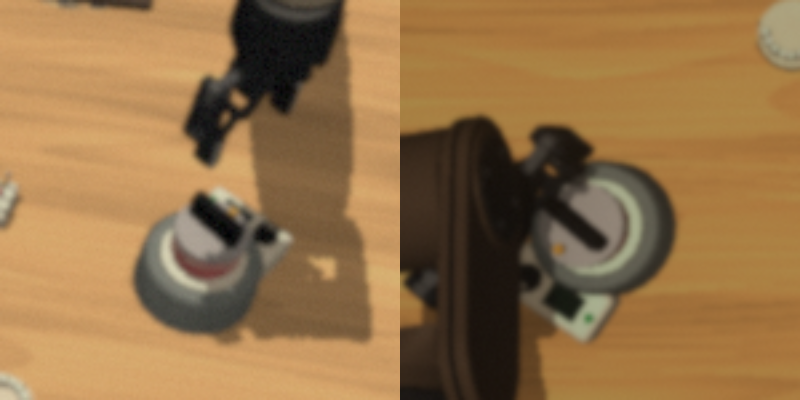

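The lid is at 98 mm and the bar top at 128 mm, so the cup is upright and fully home, and the gripper is clear of it. Handing in.

```bash
python3 -c "
from cell import r
print(r.finish_job())"
```

```text
the job is handed in; nothing more can be done
None
```

The pink cup sits fully home and upright in the mixer (lid measured at 98 mm, bar top at 128 mm), released with the gripper clear, and the job was handed in at about 20 s of the 48 s allowed.

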